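Put the microscope's parts away in their trays

TASK

Put the microscope's four loose parts (objective lens, eyepiece, camera and slide box) away, each into the storage tray whose recess has its shape and size, standing upright and flat on the floor of the recess. They are delicate, so set them down and do not drop them. Do not push aside or tip over the specimen dish.

Things in the scene. Friction and masses are not known exactly. Their poses are not given: they have to be found in the camera images.
- objective: Auxiliary objective lens: the short, wide black cylinder, 60 mm in diameter and 42 mm high, straight-sided, with a large glass on top. Loose, about 0.2 kg, standing on the bench. Origin at the centre of the underside, z up.
- eyepiece: Eyepiece, standing on its rubber eyecup: lower part 40 mm in diameter and 24 mm high, above it a black tube 30 mm in diameter up to 64 mm high with a small glass on top. Loose, about 0.12 kg; best held by the tube. Origin at the centre of the underside, z up.
- camera: Microscope camera: white square block 50 x 50 mm and 46 mm high, with a round metal lens mount (30 mm in diameter, 10 mm high) in the middle of its top. Loose, about 0.18 kg. Origin at the centre of the underside, z up. x and y run square to its sides.
- slide_box: Slide box: white oblong box 84 mm long (its x), 40 mm wide (its y) and 38 mm high, paper label on top. Loose, about 0.14 kg. Origin at the centre of the underside, z up.
- tray_large_round: Tray with the large round recess, 78 mm in diameter, in the middle of a 92 x 92 mm plate. Fixed to the bench, white plastic plate 14 mm high with a dark-lined recess 10 mm deep (its floor is 4 mm above the bench). Origin at the centre of the underside, z up.
- tray_small_round: Tray with the small round recess, 56 mm in diameter, in the middle of a 72 x 72 mm plate. Fixed to the bench, white plastic plate 14 mm high with a dark-lined recess 10 mm deep (its floor is 4 mm above the bench). Origin at the centre of the underside, z up.
- tray_square: Tray with the square recess, 66 x 66 mm, in the middle of an 80 x 80 mm plate. Fixed to the bench, white plastic plate 14 mm high with a dark-lined recess 10 mm deep (its floor is 4 mm above the bench). Origin at the centre of the underside, z up. x and y run square to the recess.
- tray_oblong: Tray with the oblong recess, 100 mm (its x) by 56 mm (its y), in the middle of a 112 x 68 mm plate. Fixed to the bench, white plastic plate 14 mm high with a dark-lined recess 10 mm deep (its floor is 4 mm above the bench). Origin at the centre of the underside, z up.
- dish: Closed clear specimen dish, 60 mm in diameter and 14 mm high, loose among the parts; to be left alone. Origin at the centre of the underside, z up.

How it is judged (in metres and radians):
At the end, for the whole second after the job is handed in: Objective in the large round recess, eyepiece in the small round, camera in the square, slide box in the oblong one: each within 14 mm of its tray's centre, underside on the recess floor (0 to 6.5 mm above the tray's underside), upright within 0.08 rad, released and at rest (horizontal distance between objective and tray_large_round below 0.014 m and z of objective in the frame of tray_large_round between 0 and 0.0065 m and angle between each of objective, eyepiece, camera, slide_box's own z axis and vertical below 0.08 rad and linear speed of each of objective, eyepiece, camera, slide_box below 0.02 m/s and angular speed of each of objective, eyepiece, camera, slide_box below 0.2 rad/s and horizontal distance between eyepiece and tray_small_round below 0.014 m and z of eyepiece in the frame of tray_small_round between 0 and 0.0065 m and horizontal distance between camera and tray_square below 0.014 m and z of camera in the frame of tray_square between 0 and 0.0065 m and horizontal distance between slide_box and tray_oblong below 0.014 m and z of slide_box in the frame of tray_oblong between 0 and 0.0065 m); the robot touches nothing.
It fails at once if a part is dropped: it falls freely, faster than 0.7 m/s (more than about 25 mm) ((contact force between objective and the fingers below 0.01 N and linear speed of objective above 0.7 m/s) or (contact force between eyepiece and the fingers below 0.01 N and linear speed of eyepiece above 0.7 m/s) or (contact force between camera and the fingers below 0.01 N and linear speed of camera above 0.7 m/s) or (contact force between slide_box and the fingers below 0.01 N and linear speed of slide_box above 0.7 m/s)).
It fails at once if the specimen dish is pushed more than 30 mm from its place or tipped over (distance of dish from where it was at the start of the episode above 0.03 m or angle between dish's own z axis and vertical above 0.5 rad).
It also fails if it takes over 112 s, if anything falls off the work surface, if the arm or the gripper's body presses on something with over 40 N, if the wrist force passes 120 N, or if a joint passes its speed limit or range.

ROBOT

A 7-joint arm with a two-finger parallel gripper is mounted at the origin on the work surface. World frame = base frame: x ahead of the robot, y to its left, z up, the work surface at z = 0. Lengths are in m, angles in degrees, forces in N, time in s.
With the tool pointing down it reaches from about 0.4 to 0.875 m from the base axis. Payload 19.3 kg.
Tool frame: the origin (TCP) lies between the finger pads; the fingertips stand 25 mm ahead of it and the grasp point (between the pads) lies 6 mm ahead of it; z points along the fingers, y is the direction in which the jaws open and shut (so a half turn about z gives the same grasp; the last joint's range is limited). The gripper opens to 85 mm and grips with 20 to 120 N. Pads are 22 mm wide; open, the fingers measure 114 mm over their backs; the gripper's body (76 mm by 85 mm) begins 54 mm behind the grasp point. The pads swing forward as they close: fully open they stand 13 mm farther back than shut.
Start: joints at [59.462, 29.874, -2.08, 91.645, 1.215, 58.505, -6.463], TCP at [0.279, -0.559, 0.256] pointing down, gripper open.
Joint ranges: [-166.77, 166.77], [-17.47, 122.26], [-85.68, 81.53], [9.62, 139.38], [-72.42, 252.41], [9.2, 110.78], [-144.41, 144.41]. Speed limits (degrees/s): [108.29, 108.29, 136.94, 136.94, 172.46, 172.46, 172.46].

INTERFACE

Orientations are given as a 3x3 rotation matrix whose columns are the frame's x, y, z axes.
In Python, from station import ctrl gives the robot as it stands.
- The arm moves only by the shell command python3 -m jog 'ROWS' [FORCE]. ROWS is JSON, one flat list of numbers, 7 for each row, row after row: the turn, a rotation vector about the tool's x, y, z in degrees, then the shift along the tool's x, y, z in m, then the closure in counts, from 0 (fully open) to 255 (shut). A call has 1 to 10 rows; each row is the pose to reach, as a shift and turn from the pose commanded when the call began, along the tool's axes at that moment; what a row does not reach only later rows make up. A row lasts 1/8 s, in which the tool goes at most 62.5 mm and 10.7 degrees, less where a joint would pass 70% of its speed; a pose out of reach is approached as far as the arm can. A call with a gripper value outside its range is refused whole. The fingers move at their own pace and stop on an object; FORCE is the grip in N (left out, the last holds). Time passes only in rows, so rows that repeat a pose let the fingers close. It gives the time, the measured TCP pose, the force and the opening at its end, in the units of the state.
- ctrl.observe(): the state, without advancing time (a new reading comes with each control period).
- ctrl.capture(name): name is "side" or "top"; returns a dict with "pixels" (400x640x3 uint8, red, green, blue), "K" (3x3 intrinsics, pixels), "camera_from_world" (4x4, takes a point from world to camera coordinates). Camera axes: x right, y up, looking along -z (the intrinsics and any distortion apply to the point x, -y, -z); pixel columns grow to the right and rows downward; lengths in m; the calibration is good to about 2 mm. A picture is of the moment at which its call begins. There is no depth.
- ctrl.job_done(): hands the job in, once; it reports no verdict.
The state is a dict: "t": time; "joint_pos": joint angles; "qd": joint speeds; "joint_torque": joint torques, N m; "eef_pos": TCP position; "tool_rot": TCP orientation; "contact_force": force on the tool from outside, world axes, zero at the start; "wrist_torque": the same for the moment, N m; "grip_width": finger opening in m.
Only numpy, scipy, OpenCV 4.12 (cv2) and the standard library are available. Lean on these libraries where they do the work, as an engineer would, in place of code of your own. Each camera call takes 0.05 s, during which the arm holds its last target. There are 200 camera calls.

## Working session

There is one attempt and no reset: what is moved stays moved. The work goes in short steps, Python scripts to look and compute and a shell command to move; the robot and the scene stay as the last step left them, time stands still between calls to the robot, and variables do not carry over. Pictures are saved under pics/ and viewed, about 12 in all and at most 16, crops included, and the job is handed in when it is done.

```bash
ls; mkdir -p pics
python3 - <<'E'
from station import ctrl
import cv2, numpy as np
s=ctrl.observe();print(s['t'],s['eef_pos'],np.round(s['tool_rot'],3).tolist(),s['grip_width'])
for n in('top','side'):
    c=ctrl.capture(n);cv2.imwrite(f'pics/{n}0.png',c['pixels'][:,:,::-1]);print(n,c['K'],np.round(c['camera_from_world'],4).tolist(),[k for k in c])
E
```

```text
pics
0.0 [ 0.27884613 -0.55899891  0.25572181] [[0.895, 0.446, -0.001], [0.446, -0.895, 0.001], [-0.0, -0.001, -1.0]] 0.08553247972123483
top [[392.59374805   0.         321.45914419]
 [  0.         392.59374805 191.66340904]
 [  0.           0.           1.        ]] [[0.0132, -0.9995, -0.0297, 0.0024], [0.9986, 0.0116, 0.0515, -0.5295], [-0.0511, -0.0303, 0.9982, -1.085], [0.0, 0.0, 0.0, 1.0]] ['pixels', 'K', 'camera_from_world']
side [[369.56669552   0.         319.27757991]
 [  0.         369.56669552 193.55714096]
 [  0.           0.           1.        ]] [[0.998, -0.0627, -0.0062, -0.5332], [0.0498, 0.7241, 0.6879, -0.0548], [-0.0386, -0.6869, 0.7257, -0.9885], [0.0, 0.0, 0.0, 1.0]] ['pixels', 'K', 'camera_from_world']
```

View pics/top0.png

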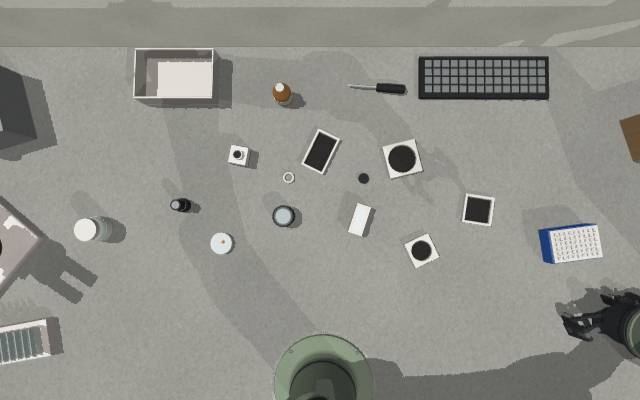

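View pics/side0.png

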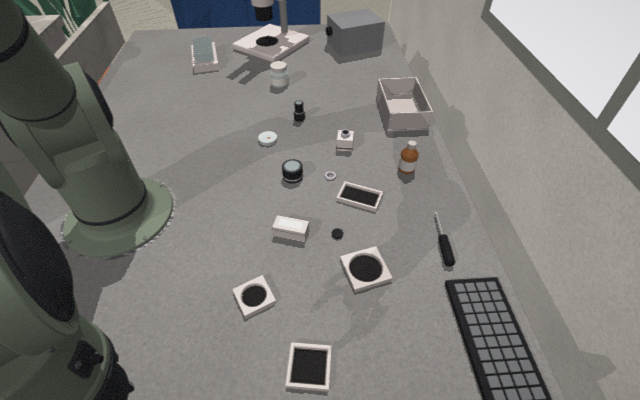

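The top view shows the camera at (238,156), eyepiece (180,205), dish (221,243), objective (283,216) and slide box (360,220). The trays are oblong (321,151), large round (402,158), square (479,209) and small round (421,250). The side view agrees. There's also a ring at (288,177) and a cap at (363,178).

```bash
cat > h.py <<'E'
import cv2, numpy as np
from station import ctrl
def ray(c,uv,z):
    K=c['K'];M=c['camera_from_world'];R=M[:3,:3];o=-R.T@M[:3,3]
    d=np.linalg.inv(K)@[uv[0],uv[1],1.];d=R.T@(d*[1,-1,-1])
    return o+d*(z-o[2])/d[2]
def proj(c,p):
    M=c['camera_from_world'];q=M[:3,:3]@p+M[:3,3];q=c['K']@(q*[1,-1,-1]);return q[:2]/q[2]
def blob(c,uv,r,thr,dark=False):
    """largest bright/dark blob near uv -> contour in pixel coordinates"""
    g=c['pixels'].min(2) if not dark else c['pixels'].max(2)
    x0,y0=int(uv[0])-r,int(uv[1])-r
    w=cv2.resize(g[y0:y0+2*r,x0:x0+2*r],None,fx=8,fy=8,interpolation=cv2.INTER_CUBIC)
    m=((w<thr) if dark else (w>thr)).astype(np.uint8)
    cs,_=cv2.findContours(m,cv2.RETR_EXTERNAL,cv2.CHAIN_APPROX_NONE)
    k=max(cs,key=cv2.contourArea)[:,0,:]
    return (k+.5)/8-.5+[x0,y0]
def rect(c,k,z):
    P=np.array([ray(c,p,z)[:2] for p in k]).astype(np.float32)
    (cx,cy),(w,h),a=cv2.minAreaRect(P)
    if w<h: w,h,a=h,w,a+90
    return np.round([cx,cy],4),np.round([w,h],4),round(a%180,1)   # centre, sizes, angle of long side from x
E
python3 - <<'E'
from h import *
c=ctrl.capture('top')
for n,uv,r,z in[('oblong',(321,151),26,.014),('large',(402,158),26,.014),('square',(479,209),24,.014),('small',(421,250),24,.014),('box',(360,220),22,.038),('camera',(238,156),16,.046)]:
    for t in(140,170,200):
        print(n,t,*rect(c,blob(c,uv,r,t),z))
for n,uv,r,z in[('large',(402,158),17,.014),('small',(421,250),12,.014),('objective',(283,216),16,.042),('eyepiece',(180,205),16,.06)]:
    for t in(50,70): print(n,t,*rect(c,blob(c,uv,r,t,True),z))
tiles=[]
p=c['pixels'][:,:,::-1]
for u,v in[(238,156),(180,205),(221,243),(283,216),(360,220),(288,177)]:
    tiles.append(cv2.resize(p[v-20:v+20,u-20:u+20],(240,240),interpolation=cv2.INTER_NEAREST))
cv2.imwrite('pics/tiles.png',np.vstack([np.hstack(tiles[:3]),np.hstack(tiles[3:])]))
E
```

```text
oblong 140 [0.6457 0.0136] [0.1472 0.1465] 0.6
oblong 170 [0.6438 0.0151] [0.1146 0.0693] 154.3
oblong 200 [0.644  0.0148] [0.1119 0.0672] 154.6
large 140 [ 0.6277 -0.2135] [0.1462 0.1446] 0.4
large 170 [ 0.6259 -0.2144] [0.0931 0.0926] 14.4
large 200 [ 0.6255 -0.2146] [0.0907 0.0903] 104.6
square 140 [ 0.488  -0.4251] [0.1342 0.131 ] 179.8
square 170 [ 0.4852 -0.4239] [0.0832 0.0816] 171.9
square 200 [ 0.4853 -0.4237] [0.0797 0.0791] 171.7
small 140 [ 0.3731 -0.2662] [0.1329 0.1314] 90.8
small 170 [ 0.3701 -0.2685] [0.0749 0.0733] 26.3
small 200 [ 0.3707 -0.2684] [0.0719 0.0715] 26.6
box 140 [ 0.4537 -0.0962] [0.1195 0.1192] 90.7
box 170 [ 0.4545 -0.0948] [0.085  0.0398] 162.2
box 200 [ 0.4547 -0.095 ] [0.0826 0.0382] 162.1
camera 140 [0.622  0.2397] [0.0885 0.0829] 90.6
camera 170 [0.6276 0.2399] [0.0498 0.0496] 169.7
camera 200 [0.6275 0.2398] [0.0481 0.0474] 169.7
large 50 [ 0.6248 -0.2135] [0.0716 0.0706] 90.5
large 70 [ 0.625  -0.2132] [0.0733 0.0732] 174.4
small 50 [ 0.3709 -0.2673] [0.0493 0.049 ] 90.1
small 70 [ 0.3714 -0.2665] [0.0517 0.05  ] 137.0
objective 50 [0.4639 0.0877] [0.0433 0.0136] 6.1
objective 70 [0.4559 0.0981] [0.0586 0.0346] 156.9
eyepiece 50 [0.4868 0.3798] [0.0369 0.0347] 91.9
eyepiece 70 [0.4869 0.3805] [0.0402 0.0368] 90.7
```

View pics/tiles.png

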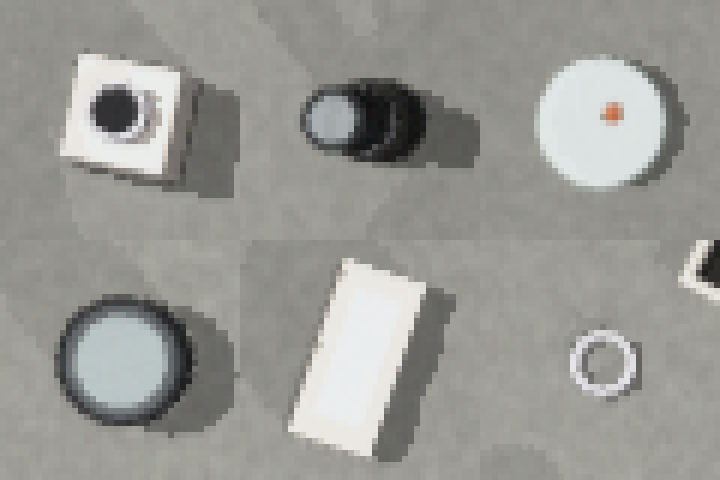

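Tile view: the eyepiece's top glass is at about (174.8,204.5) px, the objective's glass at about (283.2,215.5) and the dish at about (220.5,242.7). The camera and slide box stand clear. I'll check these against the side view, then work out the first move.

```bash
cat >> h.py <<'E'
def to(x,y,z,a):
    """print shift (tool axes) and turn about tool z from the present pose; a = angle of tool x in the world, deg"""
    s=ctrl.observe();R=np.array(s['tool_rot']);p=np.array(s['eef_pos'])
    a0=np.degrees(np.arctan2(R[1,0],R[0,0]));ar=np.radians(a)
    G=np.array([[np.cos(ar),np.sin(ar),0],[np.sin(ar),-np.cos(ar),0],[0,0,-1]]).T.T
    rv=np.degrees(cv2.Rodrigues(R.T@np.array([[np.cos(ar),np.sin(ar),0],[np.sin(ar),-np.cos(ar),0],[0,0,-1.]]))[0].ravel())
    print('to',(x,y,z,a),'turn',np.round(rv,1),'shift',np.round(R.T@(np.array([x,y,z])-p),4),'a0',round(a0,1))
E
sed -i '/G=np.array/d' h.py
python3 - <<'E'
from h import *
c=ctrl.capture('top');s=ctrl.capture('side')
ps={'eye':ray(c,(174.9,204.5),.064),'obj':ray(c,(283.2,215.5),.042),'dish':ray(c,(220.5,242.7),.014),'box':np.array([.4546,-.095,.038]),'cam':np.array([.6275,.2398,.046]),
'oblong':np.array([.644,.0149,.014]),'large':np.array([.6257,-.2145,.014]),'square':np.array([.4853,-.4238,.014]),'small':np.array([.3705,-.2684,.014])}
im=s['pixels'][:,:,::-1].copy();im=cv2.resize(im[60:400,200:460],None,fx=1.7*1,fy=1.7,interpolation=cv2.INTER_CUBIC)
for n,p in ps.items():
    q=proj(s,p);print(n,np.round(p,4),'r',round(np.hypot(p[0],p[1]),3),'side px',np.round(q,1))
    cv2.drawMarker(im,tuple(int(round(v)) for v in ((q-[200,60])*1.7)),(0,0,255),0,8,1)
cv2.imwrite('pics/check.png',im)
to(.4546,-.095,.15,162);to(.4546,-.095,.040,162)
E
```

```text
eye [0.4876 0.4022 0.064 ] r 0.632 side px [297.7 102.5]
obj [0.4617 0.1116 0.042 ] r 0.475 side px [291.3 166.2]
dish [0.383  0.2899 0.014 ] r 0.48 side px [266.8 136.6]
box [ 0.4546 -0.095   0.038 ] r 0.464 side px [289.4 223.9]
cam [0.6275 0.2398 0.046 ] r 0.672 side px [344.4 134.9]
oblong [0.644  0.0149 0.014 ] r 0.644 side px [358.8 194.4]
large [ 0.6257 -0.2145  0.014 ] r 0.661 side px [364.5 266.8]
square [ 0.4853 -0.4238  0.014 ] r 0.644 side px [307.5 365.2]
small [ 0.3705 -0.2684  0.014 ] r 0.458 side px [252.2 294.7]
to (0.4546, -0.095, 0.15, 162) turn [  -0.    -0.  -135.5] shift [ 0.3644 -0.3368  0.1062] a0 26.5
to (0.4546, -0.095, 0.04, 162) turn [  -0.    -0.  -135.5] shift [ 0.3644 -0.3368  0.2162] a0 26.5
```

View pics/check.png

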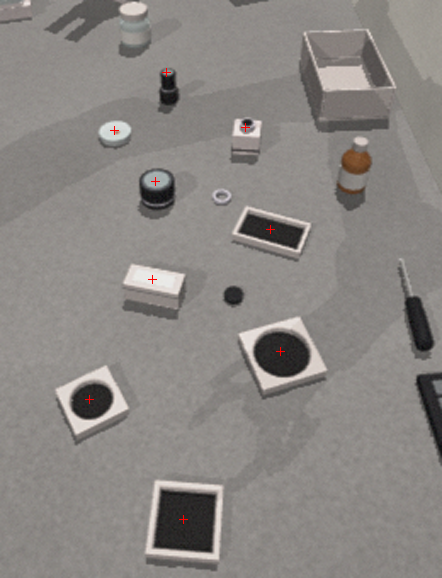

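The crosses land on every part and tray centre in the side view, within about 1–2 px. Starting with the slide box.

```bash
python3 -m jog '[0,0,-70,0.2,-0.2,0,0, 0,0,-70,0.2,-0.2,0,0, 0,0,-70,0.2,-0.2,0,0, 0,0,-70,0.2,-0.2,0,0, 0,0,-70,0.2,-0.2,0,0, 0,0,-70,0.2,-0.2,0,0, 0,0,-70,0.2,-0.2,0,0, 0,0,-70,0.2,-0.2,0,0, 0,0,-70,0.2,-0.2,0,0, 0,0,-70,0.2,-0.2,0,0]' 40; python3 -c "
from h import *
to(.4546,-.095,.12,162);print(ctrl.observe()['joint_pos'])"
```

```text
t: 1.5
eef_pos: [0.3687, -0.291, 0.2563]
tool_rot: [[-0.112, 0.994, -0.0], [0.994, 0.112, 0.0], [0.0, -0.0, -1.0]]
contact_force: [0.6, 0.6, 0.3]
grip_width: 0.0854
to (0.4546, -0.095, 0.12, 162) turn [ -0.   -0.  -65.6] shift [0.1852 0.1073 0.1363] a0 96.4
[ 49.49936663  16.92816622 -22.47622457 113.40492935   8.2145144
  51.1782886   29.16399323]
```

```bash
python3 -m jog '[0,0,-65.6,0.1852,0.1073,0.1363,0, 0,0,-65.6,0.1852,0.1073,0.1363,0, 0,0,-65.6,0.1852,0.1073,0.1363,0, 0,0,-65.6,0.1852,0.1073,0.1363,0, 0,0,-65.6,0.1852,0.1073,0.1363,0, 0,0,-65.6,0.1852,0.1073,0.1363,0, 0,0,-65.6,0.1852,0.1073,0.1363,0, 0,0,-65.6,0.1852,0.1073,0.1363,0, 0,0,-65.6,0.1852,0.1073,0.1363,0, 0,0,-65.6,0.1852,0.1073,0.1363,0]'; python3 -c "
from h import *
to(.4546,-.095,.040,162);print(ctrl.observe()['joint_pos'])
c=ctrl.capture('side')['pixels'][130:290,190:430,::-1];cv2.imwrite('pics/b1.png',cv2.resize(c,None,fx=3,fy=3))"
```

```text
t: 2.75
eef_pos: [0.4544, -0.0949, 0.1201]
tool_rot: [[-0.951, 0.309, 0.0], [0.309, 0.951, -0.0], [-0.0, -0.0, -1.0]]
contact_force: [0.1, 0.5, -0.6]
grip_width: 0.0854
to (0.4546, -0.095, 0.04, 162) turn [-0.  0.  0.] shift [-0.0002 -0.      0.0801] a0 162.0
[ 31.80928855  31.70235402 -35.5622597  120.47791039  30.64260403
  36.86733121  47.17439498]
```

View pics/b1.png

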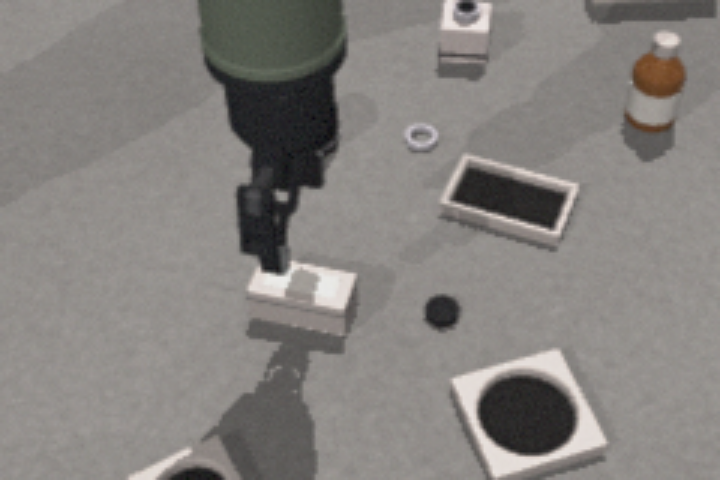

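The gripper is over the slide box with the jaws across its width. Descending and gripping.

```bash
python3 -m jog '[0,0,0,0,0,0.04,0, 0,0,0,0,0,0.07,0, 0,0,0,0,0,0.081,0, 0,0,0,0,0,0.081,60, 0,0,0,0,0,0.081,255, 0,0,0,0,0,0.081,255, 0,0,0,0,0,0.081,255, 0,0,0,0,0,0.081,255, 0,0,0,0,0,0.081,255, 0,0,0,0,0,0.081,255]' 40 && python3 -m jog '[0,0,0,0,0,-0.01,255, 0,0,0,0,0,-0.03,255, 0,0,0,0,0,-0.06,255, 0,0,0,0,0,-0.1,255, 0,0,0,0,0,-0.1,255]'; python3 -c "
from h import *
to(.644,.0149,.09,154.5)
c=ctrl.capture('side')['pixels'][130:290,190:430,::-1];cv2.imwrite('pics/b2.png',cv2.resize(c,None,fx=3,fy=3))"
```

```text
t: 4.05
eef_pos: [0.4548, -0.095, 0.04]
tool_rot: [[-0.952, 0.308, 0.002], [0.308, 0.952, -0.0], [-0.002, 0.0, -1.0]]
contact_force: [-1.3, 0.7, 8.7]
grip_width: 0.0391
t: 4.68
eef_pos: [0.4554, -0.0953, 0.1418]
tool_rot: [[-0.951, 0.308, 0.004], [0.308, 0.951, -0.001], [-0.004, 0.0, -1.0]]
contact_force: [-0.7, -1.3, -2.0]
grip_width: 0.0391
to (0.644, 0.0149, 0.09, 154.5) turn [0.  0.3 7.6] shift [-0.1453  0.1629  0.0525] a0 162.1
```

View pics/b2.png

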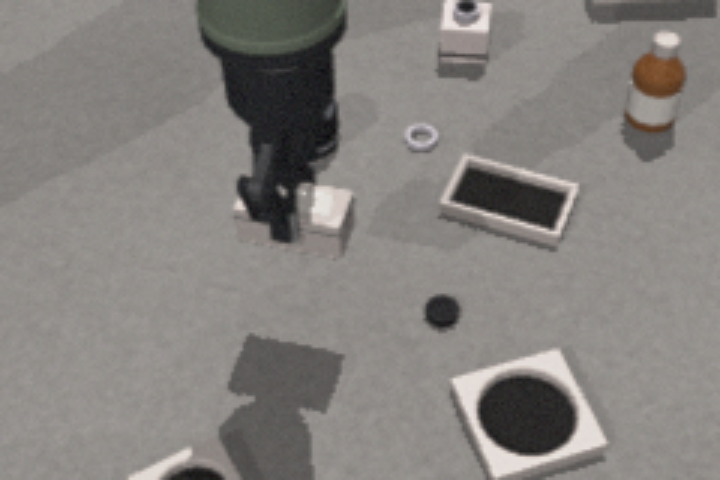

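Slide box held at 39 mm and lifted level, with its shadow clear of the bench. Moving over the oblong tray.

```bash
python3 -m jog '[0,0,7.6,-0.1453,0.1629,0,255, 0,0,7.6,-0.1453,0.1629,0,255, 0,0,7.6,-0.1453,0.1629,0,255, 0,0,7.6,-0.1453,0.1629,0.02,255, 0,0,7.6,-0.1453,0.1629,0.0525,255, 0,0,7.6,-0.1453,0.1629,0.0525,255, 0,0,7.6,-0.1453,0.1629,0.0525,255, 0,0,7.6,-0.1453,0.1629,0.0525,255]'; python3 -c "
from h import *
to(.644,.0149,.045,154.5)
c=ctrl.capture('side')['pixels'][130:290,190:430,::-1];cv2.imwrite('pics/b3.png',cv2.resize(c,None,fx=3,fy=3))"
```

```text
t: 5.72
eef_pos: [0.643, 0.0153, 0.0878]
tool_rot: [[-0.903, 0.431, 0.002], [0.431, 0.903, -0.0], [-0.001, 0.001, -1.0]]
contact_force: [-0.2, -0.1, -1.0]
grip_width: 0.0393
to (0.644, 0.0149, 0.045, 154.5) turn [ 0.   0.1 -0. ] shift [-0.001   0.      0.0428] a0 154.5
```

View pics/b3.png

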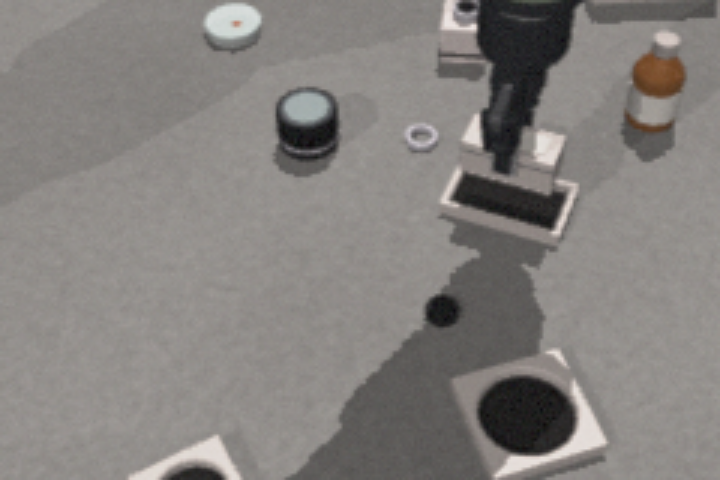

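The box is centred and aligned over the oblong recess. Lowering it slowly.

```bash
python3 -m jog '[0,0,0,-0.001,0,0.015,255, 0,0,0,-0.001,0,0.03,255, 0,0,0,-0.001,0,0.038,255, 0,0,0,-0.001,0,0.041,255, 0,0,0,-0.001,0,0.043,255, 0,0,0,-0.001,0,0.0445,255, 0,0,0,-0.001,0,0.0445,255]'; python3 -c "
from h import *
to(.644,.0149,.044,154.5)"
```

```text
t: 6.65
eef_pos: [0.6434, 0.0153, 0.044]
tool_rot: [[-0.903, 0.43, 0.0], [0.43, 0.903, -0.001], [-0.0, -0.001, -1.0]]
contact_force: [-15.6, -1.8, 32.1]
grip_width: 0.0394
to (0.644, 0.0149, 0.044, 154.5) turn [-0.  0.  0.] shift [-0.0007 -0.0001  0.    ] a0 154.5
```

Contact on the recess floor. Releasing and rising.

```bash
python3 -m jog '[0,0,0,0,0,-0.001,100, 0,0,0,0,0,-0.001,60, 0,0,0,0,0,-0.001,0, 0,0,0,0,0,-0.001,0, 0,0,0,0,0,-0.001,0, 0,0,0,0,0,-0.03,0, 0,0,0,0,0,-0.08,0, 0,0,0,0,0,-0.13,0, 0,0,0,0,0,-0.13,0]'; python3 -c "
from h import *
to(.4617,.1116,.12,80)"
```

```text
t: 7.78
eef_pos: [0.6451, 0.0154, 0.1759]
tool_rot: [[-0.903, 0.431, 0.006], [0.431, 0.903, 0.0], [-0.005, 0.003, -1.0]]
contact_force: [-0.4, 0.5, -0.3]
grip_width: 0.0853
to (0.4617, 0.1116, 0.12, 80) turn [ 0.3  0.1 74.5] shift [0.2073 0.0077 0.0549] a0 154.5
```

```bash
python3 -m jog '[0,0,74.5,0.2073,0.0077,0.0,0, 0,0,74.5,0.2073,0.0077,0.0,0, 0,0,74.5,0.2073,0.0077,0.0549,0, 0,0,74.5,0.2073,0.0077,0.0549,0, 0,0,74.5,0.2073,0.0077,0.0549,0, 0,0,74.5,0.2073,0.0077,0.0549,0, 0,0,74.5,0.2073,0.0077,0.0549,0, 0,0,74.5,0.2073,0.0077,0.0549,0, 0,0,74.5,0.2073,0.0077,0.0549,0, 0,0,74.5,0.2073,0.0077,0.0549,0]'; python3 -c "
from h import *
to(.4617,.1116,.038,80)
c=ctrl.capture('top');print(rect(c,blob(c,(321,151),20,200),.042))
c=ctrl.capture('side')['pixels'][80:280,190:430,::-1];cv2.imwrite('pics/o1.png',cv2.resize(c,None,fx=3,fy=3))"
```

```text
t: 9.02
eef_pos: [0.4596, 0.1112, 0.117]
tool_rot: [[0.171, 0.985, -0.0], [0.985, -0.171, 0.0], [0.0, -0.0, -1.0]]
contact_force: [-0.5, 0.4, 0.5]
grip_width: 0.0857
to (0.4617, 0.1116, 0.038, 80) turn [-0.  -0.   0.1] shift [0.0008 0.002  0.079 ] a0 80.1
(array([0.642 , 0.0136]), array([0.0829, 0.0381]), 154.5)
```

View pics/o1.png

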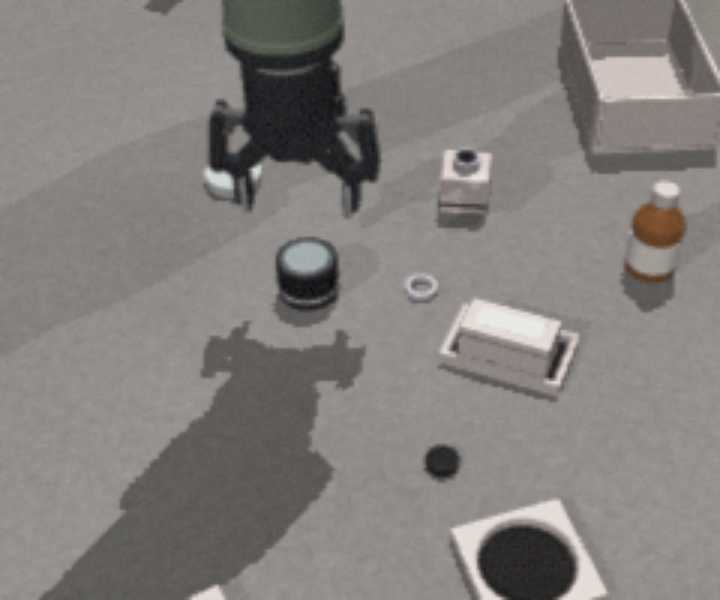

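The slide box sits in the oblong tray, measured within 2–3 mm. The objective lies squarely between the open fingers. Descending with a small x correction.

```bash
python3 -m jog '[0,0,0,0.001,0.002,0.04,0, 0,0,0,0.001,0.002,0.07,0, 0,0,0,0.001,0.002,0.082,0, 0,0,0,0.001,0.002,0.082,0, 0,0,0,0.001,0.002,0.082,255, 0,0,0,0.001,0.002,0.082,255, 0,0,0,0.001,0.002,0.082,255, 0,0,0,0.001,0.002,0.082,255, 0,0,0,0.001,0.002,0.082,255]' 50 && python3 -m jog '[0,0,0,0,0,-0.01,255, 0,0,0,0,0,-0.03,255, 0,0,0,0,0,-0.06,255, 0,0,0,0,0,-0.1,255, 0,0,0,0,0,-0.1,255]'; python3 -c "
from h import *
to(.6257,-.2145,.135,80)
c=ctrl.capture('side')['pixels'][80:280,190:430,::-1];cv2.imwrite('pics/o2.png',cv2.resize(c,None,fx=3,fy=3))"
```

```text
t: 10.25
eef_pos: [0.4623, 0.112, 0.0364]
tool_rot: [[0.174, 0.985, 0.002], [0.985, -0.174, 0.0], [0.001, 0.002, -1.0]]
contact_force: [-2.1, 0.0, 14.4]
grip_width: 0.0584
t: 10.88
eef_pos: [0.4632, 0.1121, 0.1381]
tool_rot: [[0.174, 0.985, 0.005], [0.985, -0.174, 0.001], [0.002, 0.005, -1.0]]
contact_force: [-1.2, -0.5, -2.2]
grip_width: 0.0582
to (0.6257, -0.2145, 0.135, 80) turn [ 0.3 -0.1 -0. ] shift [-0.2934  0.2168  0.0035] a0 80.0
```

View pics/o2.png

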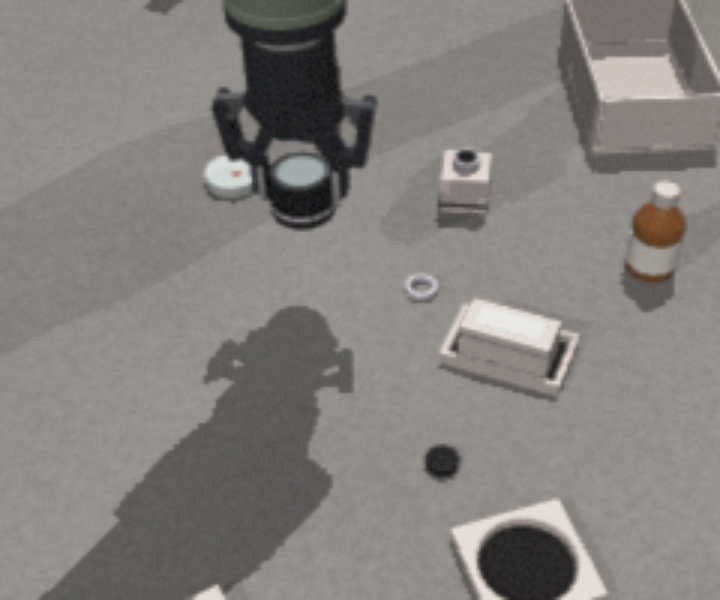

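Objective held, upright, gripped around its upper half. Moving to the large round tray.

```bash
python3 -m jog '[0,0,0,-0.2934,0.2168,0,255, 0,0,0,-0.2934,0.2168,0,255, 0,0,0,-0.2934,0.2168,0,255, 0,0,0,-0.2934,0.2168,0,255, 0,0,0,-0.2934,0.2168,0,255, 0,0,0,-0.2934,0.2168,0,255, 0,0,0,-0.2934,0.2168,0.04,255, 0,0,0,-0.2934,0.2168,0.05,255, 0,0,0,-0.2934,0.2168,0.05,255, 0,0,0,-0.2934,0.2168,0.05,255]'; python3 -c "
from h import *
to(.6257,-.2145,.042,80)
c=ctrl.capture('side')['pixels'][180:340,240:480,::-1];cv2.imwrite('pics/o3.png',cv2.resize(c,None,fx=3,fy=3))"
```

```text
t: 12.18
eef_pos: [0.625, -0.2141, 0.0863]
tool_rot: [[0.172, 0.985, 0.001], [0.985, -0.172, -0.0], [-0.0, 0.001, -1.0]]
contact_force: [0.8, 1.6, -2.0]
grip_width: 0.0585
to (0.6257, -0.2145, 0.042, 80) turn [0.1 0.  0.1] shift [-0.0003  0.0007  0.0443] a0 80.1
```

View pics/o3.png

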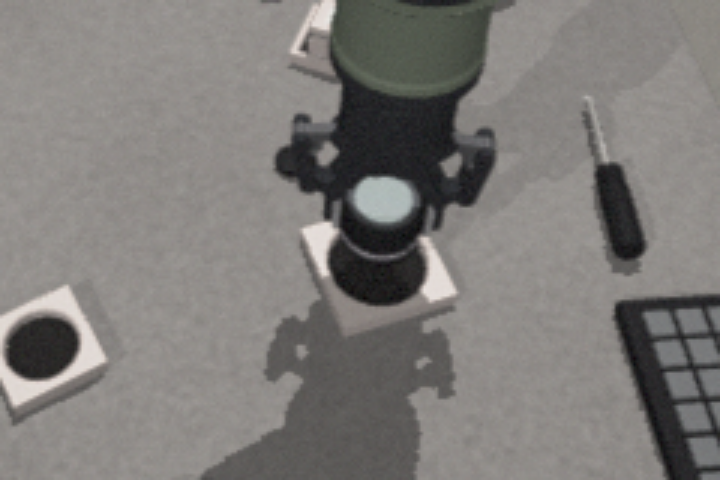

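The objective hangs centred over the large round recess. Lowering it.

```bash
python3 -m jog '[0,0,0,0,0.0007,0.015,255, 0,0,0,0,0.0007,0.03,255, 0,0,0,0,0.0007,0.039,255, 0,0,0,0,0.0007,0.042,255, 0,0,0,0,0.0007,0.0445,255, 0,0,0,0,0.0007,0.046,255, 0,0,0,0,0.0007,0.046,255]'
```

```text
t: 13.1
eef_pos: [0.6253, -0.2147, 0.0405]
tool_rot: [[0.173, 0.985, 0.0], [0.985, -0.173, -0.0], [-0.0, 0.0, -1.0]]
contact_force: [-6.8, 1.7, 16.7]
grip_width: 0.0585
```

Contact. Releasing, rising, then heading for the camera.

```bash
python3 -m jog '[0,0,0,0,0,-0.001,60, 0,0,0,0,0,-0.001,30, 0,0,0,0,0,-0.001,0, 0,0,0,0,0,-0.001,0, 0,0,0,0,0,-0.001,0, 0,0,0,0,0,-0.03,0, 0,0,0,0,0,-0.08,0, 0,0,0,0,0,-0.14,0, 0,0,0,0,0,-0.14,0]'; python3 -c "
from h import *
to(.6275,.2398,.12,79.7)"
```

```text
t: 14.22
eef_pos: [0.6272, -0.2153, 0.184]
tool_rot: [[0.174, 0.985, 0.007], [0.985, -0.174, -0.002], [-0.001, 0.007, -1.0]]
contact_force: [0.1, -0.1, -1.7]
grip_width: 0.0857
to (0.6275, 0.2398, 0.12, 79.7) turn [0.4 0.  0.3] shift [ 0.4483 -0.0792  0.063 ] a0 80.0
```

```bash
python3 -m jog '[0,0,0,0.4483,-0.0792,0,0, 0,0,0,0.4483,-0.0792,0,0, 0,0,0,0.4483,-0.0792,0,0, 0,0,0,0.4483,-0.0792,0,0, 0,0,0,0.4483,-0.0792,0,0, 0,0,0,0.4483,-0.0792,0,0, 0,0,0,0.4483,-0.0792,0,0, 0,0,0.3,0.4483,-0.0792,0.063,0, 0,0,0.3,0.4483,-0.0792,0.063,0, 0,0,0.3,0.4483,-0.0792,0.063,0]'; python3 -c "
from h import *
to(.6275,.2398,.038,79.7)
c=ctrl.capture('side')
cv2.imwrite('pics/c1.png',cv2.resize(c['pixels'][80:280,220:460,::-1],None,fx=3,fy=3))"
```

```text
t: 15.48
eef_pos: [0.6254, 0.2396, 0.1167]
tool_rot: [[0.179, 0.984, 0.0], [0.984, -0.179, -0.0], [-0.0, 0.0, -1.0]]
contact_force: [0.6, -0.2, 1.0]
grip_width: 0.0857
to (0.6275, 0.2398, 0.038, 79.7) turn [ 0.  0. -0.] shift [0.0007 0.002  0.0787] a0 79.7
```

View pics/c1.png

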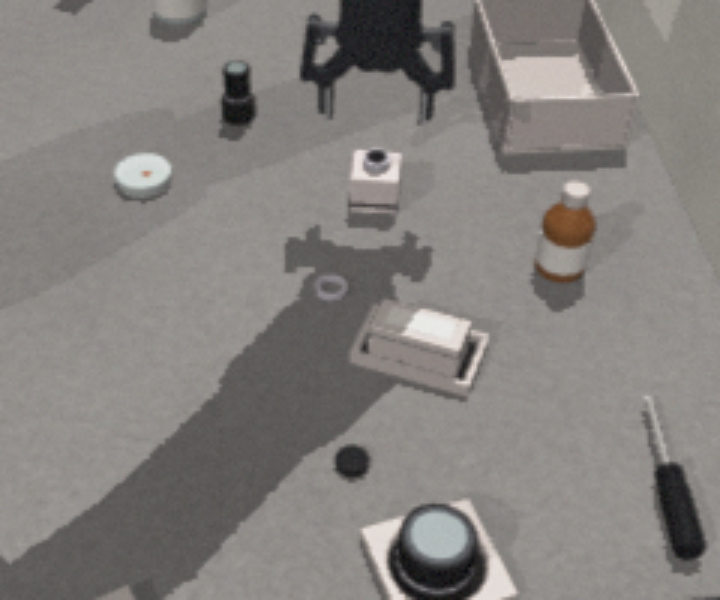

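Objective sits flat in its tray. The gripper is over the camera with its fingers either side and the bin clear. Grasping.

```bash
python3 -m jog '[0,0,0,0.001,0.002,0.04,0, 0,0,0,0.001,0.002,0.07,0, 0,0,0,0.001,0.002,0.08,0, 0,0,0,0.001,0.002,0.08,0, 0,0,0,0.001,0.002,0.08,255, 0,0,0,0.001,0.002,0.08,255, 0,0,0,0.001,0.002,0.08,255, 0,0,0,0.001,0.002,0.08,255, 0,0,0,0.001,0.002,0.08,255]' 45 && python3 -m jog '[0,0,0,0,0,-0.01,255, 0,0,0,0,0,-0.03,255, 0,0,0,0,0,-0.06,255, 0,0,0,0,0,-0.12,255, 0,0,0,0,0,-0.12,255]'; python3 -c "
from h import *
to(.4853,-.4238,.155,81.8)
c=ctrl.capture('side')
cv2.imwrite('pics/c2.png',cv2.resize(c['pixels'][80:280,220:460,::-1],None,fx=2,fy=2))"
```

```text
t: 16.65
eef_pos: [0.6277, 0.2412, 0.0374]
tool_rot: [[0.179, 0.984, 0.001], [0.984, -0.179, 0.0], [0.001, 0.001, -1.0]]
contact_force: [-1.3, -0.7, 9.6]
grip_width: 0.049
t: 17.27
eef_pos: [0.6292, 0.2421, 0.1623]
tool_rot: [[0.179, 0.984, 0.008], [0.984, -0.179, 0.003], [0.005, 0.007, -1.0]]
contact_force: [0.7, 0.8, -2.6]
grip_width: 0.0494
to (0.4853, -0.4238, 0.155, 81.8) turn [ 0.4 -0.3 -2.1] shift [-0.681  -0.0225  0.0039] a0 79.7
```

View pics/c2.png

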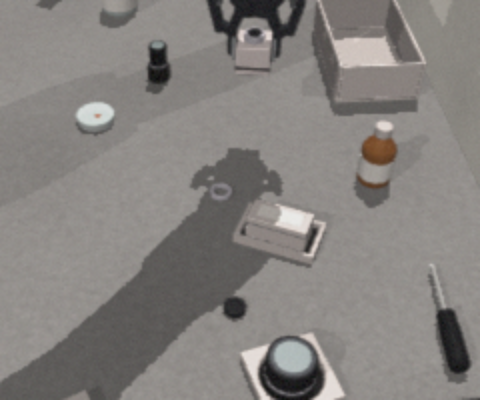

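Camera held upright. Carrying it across at height to the square tray.

```bash
python3 -m jog '[0,0,-2,-0.681,-0.0225,0,255, 0,0,-2,-0.681,-0.0225,0,255, 0,0,-2,-0.681,-0.0225,0,255, 0,0,-2,-0.681,-0.0225,0,255, 0,0,-2,-0.681,-0.0225,0,255, 0,0,-2,-0.681,-0.0225,0,255, 0,0,-2,-0.681,-0.0225,0,255, 0,0,-2,-0.681,-0.0225,0,255, 0,0,-2,-0.681,-0.0225,0,255, 0,0,-2,-0.681,-0.0225,0,255]'; python3 -c "
from h import *
to(.4853,-.4238,.087,81.8)"
```

```text
t: 18.58
eef_pos: [0.4941, -0.3715, 0.1557]
tool_rot: [[0.144, 0.99, -0.001], [0.99, -0.144, 0.001], [0.001, -0.001, -1.0]]
contact_force: [0.9, 0.4, -1.7]
grip_width: 0.0495
to (0.4853, -0.4238, 0.087, 81.8) turn [-0.1 -0.  -0.1] shift [-0.0531 -0.0011  0.0687] a0 81.7
```

```bash
python3 -m jog '[0,0,0,-0.05,-0.001,0,255, 0,0,0,-0.05,-0.001,0.03,255, 0,0,0,-0.05,-0.001,0.0687,255, 0,0,0,-0.05,-0.001,0.0687,255, 0,0,0,-0.05,-0.001,0.0687,255]'; python3 -c "
from h import *
to(.4853,-.4238,.0415,81.8)
c=ctrl.capture('side')
cv2.imwrite('pics/c3.png',cv2.resize(c['pixels'][240:400,190:430,::-1],None,fx=3,fy=3))"
```

```text
t: 19.2
eef_pos: [0.4874, -0.4192, 0.0885]
tool_rot: [[0.144, 0.99, 0.001], [0.99, -0.144, -0.0], [-0.0, 0.001, -1.0]]
contact_force: [-0.5, 0.8, -0.8]
grip_width: 0.0493
to (0.4853, -0.4238, 0.0415, 81.8) turn [ 0.   0.  -0.1] shift [-0.0049 -0.0014  0.047 ] a0 81.7
```

View pics/c3.png

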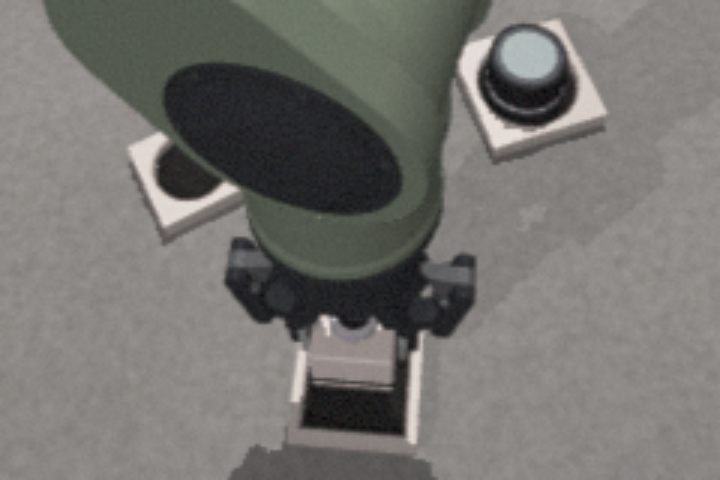

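The camera is over the square recess, a few mm short in y. Correcting and lowering.

```bash
python3 -m jog '[0,0,0,-0.004,-0.0014,0.01,255, 0,0,0,-0.004,-0.0014,0.025,255, 0,0,0,-0.004,-0.0014,0.038,255, 0,0,0,-0.004,-0.0014,0.043,255, 0,0,0,-0.004,-0.0014,0.046,255, 0,0,0,-0.004,-0.0014,0.048,255, 0,0,0,-0.004,-0.0014,0.048,255]'
```

```text
t: 20.12
eef_pos: [0.485, -0.4227, 0.0414]
tool_rot: [[0.144, 0.99, -0.0], [0.99, -0.144, -0.0], [-0.0, -0.0, -1.0]]
contact_force: [-12.2, 10.1, 31.7]
grip_width: 0.0494
```

```bash
python3 -m jog '[0,0,0,0,0,-0.001,85, 0,0,0,0,0,-0.001,50, 0,0,0,0,0,-0.001,0, 0,0,0,0,0,-0.001,0, 0,0,0,0,0,-0.001,0, 0,0,0,0,0,-0.03,0, 0,0,0,0,0,-0.08,0, 0,0,0,0,0,-0.14,0, 0,0,0,0,0,-0.14,0]' && python3 -m jog '[0,0,0,0.25,0,0,0, 0,0,0,0.25,0,0,0, 0,0,0,0.5,0,0,0, 0,0,0,0.5,0,0,0, 0,0,0,0.6,0,0,0, 0,0,0,0.6,0,0,0, 0,0,0,0.6,0,0,0, 0,0,0,0.6,0,0,0, 0,0,0,0.6,0,0,0, 0,0,0,0.6,0,0,0]'; python3 -c "
from h import *
to(.4876,.4022,.15,80)"
```

```text
t: 21.25
eef_pos: [0.4866, -0.4242, 0.1841]
tool_rot: [[0.145, 0.989, 0.006], [0.989, -0.145, -0.004], [-0.004, 0.006, -1.0]]
contact_force: [0.9, 0.5, -0.3]
grip_width: 0.0856
t: 22.5
eef_pos: [0.5711, 0.1743, 0.1789]
tool_rot: [[0.141, 0.99, -0.001], [0.99, -0.141, 0.001], [0.001, -0.001, -1.0]]
contact_force: [0.2, -0.8, -0.2]
grip_width: 0.0855
to (0.4876, 0.4022, 0.15, 80) turn [-0.  -0.   1.9] shift [ 0.2138 -0.1148  0.0291] a0 81.9
```

```bash
python3 -m jog '[0,0,1.9,0.2138,-0.1148,0,0, 0,0,1.9,0.2138,-0.1148,0,0, 0,0,1.9,0.2138,-0.1148,0,0, 0,0,1.9,0.2138,-0.1148,0,0, 0,0,1.9,0.2138,-0.1148,0.0291,0, 0,0,1.9,0.2138,-0.1148,0.0291,0, 0,0,1.9,0.2138,-0.1148,0.0291,0, 0,0,1.9,0.2138,-0.1148,0.0291,0]'; python3 -c "
from h import *
to(.4876,.4022,.055,80)
c=ctrl.capture('side')
a=cv2.resize(c['pixels'][20:180,200:360,::-1],None,fx=3,fy=3);b=cv2.resize(c['pixels'][220:400,200:380,::-1],(320,320))
b=np.vstack([b,np.zeros((160,320,3),np.uint8)]);cv2.imwrite('pics/e1.png',np.hstack([a,b]))"
```

```text
t: 23.5
eef_pos: [0.4895, 0.3985, 0.1512]
tool_rot: [[0.178, 0.984, 0.001], [0.984, -0.178, 0.001], [0.001, 0.001, -1.0]]
contact_force: [0.5, 0.1, 0.4]
grip_width: 0.0851
to (0.4876, 0.4022, 0.055, 80) turn [ 0.  -0.  -0.3] shift [ 0.0032 -0.0026  0.0962] a0 79.7
```

View pics/e1.png

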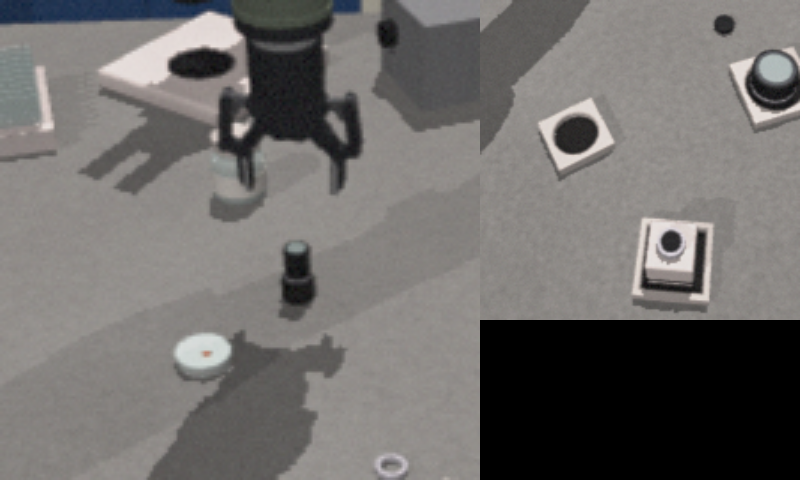

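The camera is seated in the square recess. The eyepiece lies between the fingers with the jar and dish well clear. Grasping by the tube.

```bash
python3 -m jog '[0,0,0,0.003,-0.002,0.04,0, 0,0,0,0.003,-0.002,0.08,0, 0,0,0,0.003,-0.002,0.096,0, 0,0,0,0.003,-0.002,0.096,0, 0,0,0,0.003,-0.002,0.096,255, 0,0,0,0.003,-0.002,0.096,255, 0,0,0,0.003,-0.002,0.096,255, 0,0,0,0.003,-0.002,0.096,255, 0,0,0,0.003,-0.002,0.096,255, 0,0,0,0.003,-0.002,0.096,255]' 35 && python3 -m jog '[0,0,0,0,0,-0.01,255, 0,0,0,0,0,-0.03,255, 0,0,0,0,0,-0.06,255, 0,0,0,0,0,-0.11,255, 0,0,0,0,0,-0.11,255]'; python3 -c "
from h import *
to(.3705,-.2684,.165,80)"
```

```text
t: 24.8
eef_pos: [0.4876, 0.4025, 0.055]
tool_rot: [[0.177, 0.984, 0.001], [0.984, -0.177, 0.001], [0.001, 0.001, -1.0]]
contact_force: [-1.1, -1.3, 7.7]
grip_width: 0.0282
t: 25.42
eef_pos: [0.4886, 0.4036, 0.1693]
tool_rot: [[0.177, 0.984, 0.005], [0.984, -0.177, 0.005], [0.005, 0.004, -1.0]]
contact_force: [0.6, 0.9, -2.0]
grip_width: 0.0281
to (0.3705, -0.2684, 0.165, 80) turn [ 0.2 -0.3 -0.2] shift [-0.6823  0.0027  0.0007] a0 79.8
```

Gripped at the tube diameter. Carrying it across, bowed slightly outward to stay in reach.

```bash
python3 -m jog '[0,0,0,-0.4,0.05,0,255, 0,0,0,-0.4,0.05,0,255, 0,0,0,-0.4,0.05,0,255, 0,0,0,-0.4,0.05,0,255, 0,0,0,-0.4,0.05,0,255, 0,0,0,-0.5,0.05,0,255, 0,0,0,-0.68,0.0027,0,255, 0,0,0,-0.68,0.0027,0,255, 0,0,0,-0.68,0.0027,0,255, 0,0,0,-0.68,0.0027,0,255]' && python3 -m jog '[0,0,0,0,0,0,255, 0,0,0,0,0,0,255]'; python3 -c "
from h import *
to(.3705,-.2684,.1,80)"
```

```text
t: 26.68
eef_pos: [0.3869, -0.212, 0.1647]
tool_rot: [[0.177, 0.984, 0.001], [0.984, -0.177, -0.0], [-0.0, 0.001, -1.0]]
contact_force: [1.9, -0.7, -1.5]
grip_width: 0.028
t: 26.92
eef_pos: [0.3877, -0.2101, 0.1645]
tool_rot: [[0.177, 0.984, 0.0], [0.984, -0.177, 0.0], [0.0, 0.0, -1.0]]
contact_force: [0.1, 1.5, -1.8]
grip_width: 0.0281
to (0.3705, -0.2684, 0.1, 80) turn [ 0.  -0.  -0.2] shift [-0.0605 -0.0066  0.0645] a0 79.8
```

```bash
python3 -m jog '[0,0,0,-0.0605,-0.0066,0,255, 0,0,0,-0.0605,-0.0066,0.03,255, 0,0,0,-0.0605,-0.0066,0.0645,255, 0,0,0,-0.0605,-0.0066,0.0645,255, 0,0,0,-0.0605,-0.0066,0.0645,255]'; python3 -c "
from h import *
to(.3705,-.2684,.059,80)
c=ctrl.capture('side')
cv2.imwrite('pics/e2.png',cv2.resize(c['pixels'][200:360,150:350,::-1],None,fx=3,fy=3))"
```

```text
t: 27.55
eef_pos: [0.3715, -0.2679, 0.1008]
tool_rot: [[0.175, 0.985, 0.001], [0.985, -0.175, -0.0], [-0.0, 0.001, -1.0]]
contact_force: [0.5, 0.7, -1.0]
grip_width: 0.0279
to (0.3705, -0.2684, 0.059, 80) turn [ 0.   0.  -0.1] shift [-0.0006 -0.0009  0.0418] a0 79.9
```

View pics/e2.png

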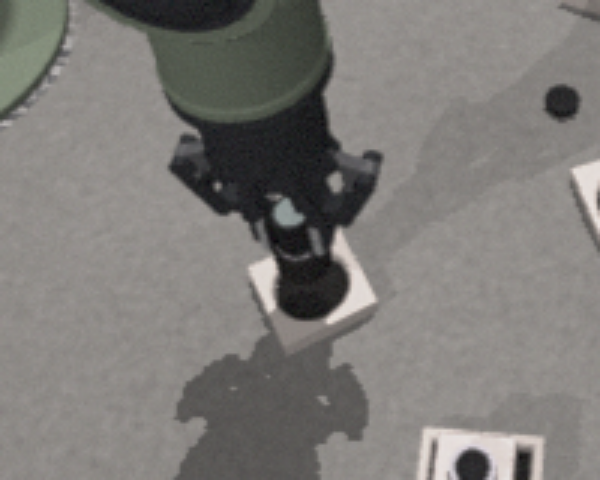

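The eyepiece hangs above the small round recess, its lean matching the perspective. Lowering.

```bash
python3 -m jog '[0,0,0,-0.0006,-0.0009,0.012,255, 0,0,0,-0.0006,-0.0009,0.025,255, 0,0,0,-0.0006,-0.0009,0.035,255, 0,0,0,-0.0006,-0.0009,0.039,255, 0,0,0,-0.0006,-0.0009,0.0415,255, 0,0,0,-0.0006,-0.0009,0.043,255, 0,0,0,-0.0006,-0.0009,0.043,255]'
```

```text
t: 28.48
eef_pos: [0.3698, -0.2693, 0.0577]
tool_rot: [[0.177, 0.984, 0.001], [0.984, -0.177, -0.001], [-0.001, 0.001, -1.0]]
contact_force: [-4.9, 3.3, 25.0]
grip_width: 0.0281
```

```bash
python3 -m jog '[0,0,0,0,0,-0.001,140, 0,0,0,0,0,-0.001,100, 0,0,0,0,0,-0.001,0, 0,0,0,0,0,-0.001,0, 0,0,0,0,0,-0.001,0, 0,0,0,0,0,-0.001,0, 0,0,0,0,0,-0.03,0, 0,0,0,0,0,-0.08,0, 0,0,0,0,0,-0.16,0, 0,0,0,0,0,-0.16,0]' && python3 -m jog '[0,0,0,0.2,0.05,0,0, 0,0,0,0.2,0.05,0,0, 0,0,0,0.4,0.05,0,0, 0,0,0,0.4,0.05,0,0, 0,0,0,0.4,0.05,0,0, 0,0,0,0.4,0.05,0,0, 0,0,0,0.5,0.05,0,0, 0,0,0,0.5,0.05,0,0, 0,0,0,0.5,0.05,0,0, 0,0,0,0.5,0.05,0,0]'
python3 - <<'E'
from h import *
c=ctrl.capture('top');s=ctrl.capture('side')
for n,uv,r,z,t in[('box',(321,151),18,.042,200),('cam',(481,208),18,.05,200)]: print(n,rect(c,blob(c,uv,r,t),z))
P=c['pixels'][:,:,::-1];S=s['pixels'][:,:,::-1]
t=lambda I,u,v:cv2.resize(I[v-24:v+24,u-24:u+24],(200,200),interpolation=cv2.INTER_CUBIC)
pts=[(321,151),(402,158),(479,209),(421,250)];ps=[(359,190),(364,262),(308,360),(253,285)]
cv2.imwrite('pics/fin.png',np.vstack([np.hstack([t(P,*q) for q in pts]),np.hstack([t(S,*(q[0],min(q[1],375))) for q in ps])]))
E
```

```text
t: 29.72
eef_pos: [0.3704, -0.2696, 0.2201]
tool_rot: [[0.177, 0.984, 0.004], [0.984, -0.177, -0.003], [-0.002, 0.004, -1.0]]
contact_force: [0.3, -0.1, -0.7]
grip_width: 0.0853
t: 30.98
eef_pos: [0.507, 0.2142, 0.2165]
tool_rot: [[0.176, 0.984, -0.001], [0.984, -0.176, -0.0], [-0.001, -0.001, -1.0]]
contact_force: [-0.7, -0.7, -0.1]
grip_width: 0.0854
box (array([0.642 , 0.0136]), array([0.0829, 0.0381]), 154.5)
cam (array([ 0.485 , -0.4102]), array([0.0789, 0.0781]), 171.6)
```

View pics/fin.png

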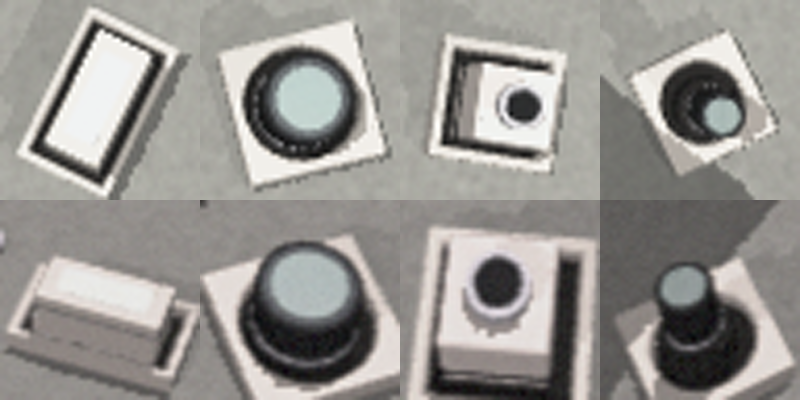

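Final view: all four parts stand upright inside their recesses in both views. The camera contour merged with its tray, so I'll check positions numerically from the tops: lens mount (484.3,210.4) px, eyepiece glass (426,254), objective glass (404.7,157.3).

Run:
```python
from h import *
c=ctrl.capture('top')
for n,uv,z,t in[('cam',(483.8,209.9),.06,(.4853,-.4238)),('eye',(425.5,253.6),.068,(.3705,-.2684)),('obj',(404.4,157),.046,(.6257,-.2145)),('dish',(220.5,242.7),.014,(.383,.29))]:
    p=ray(c,uv,z)[:2];print(n,p.round(4),'off',(p-t).round(4))
b=c['pixels'][223:263,201:241];print('dish px',rect(c,blob(c,(220,243),18,190),.014))
```

```text
cam [ 0.4838 -0.422 ] off [-0.0015  0.0018]
eye [ 0.3675 -0.2672] off [-0.003   0.0012]
obj [ 0.6245 -0.2157] off [-0.0012 -0.0012]
dish [0.383  0.2899] off [ 0.     -0.0001]Traceback (most recent call last):
  File "<stdin>", line 5, in <module>
  File "h.py", line 16, in blob
    k=max(cs,key=cv2.contourArea)[:,0,:]
      ~~~^^^^^^^^^^^^^^^^^^^^^^^^
ValueError: max() iterable argument is empty
```

```bash
python3 -c "
from station import ctrl
print(ctrl.job_done())"
```

```text
the job is handed in; nothing more can be done
None
```

All four parts are put away and the job is handed in, after about 31 s of the 112 s allowed. I gripped each part, carried it over its tray, lowered it until it touched the recess floor, then released it. No verdict was reported.

**Part positions:** in the last pictures all four parts stand upright in their recesses, released, with the gripper clear of them. Their measured distances from the tray centres are well inside the 14 mm allowed:

| Part | Off centre |
|---|---|
| Slide box | about 2.4 mm |
| Objective | about 1.7 mm |
| Camera | about 2.3 mm |
| Eyepiece | about 3.2 mm |

The slide box was measured from its outline. The other three come from pixel positions I read off the final picture.

**Checks that failed or disagreed:**
- **Camera outline:** it merged with its tray in the image, so I used the centre of its lens mount instead.
- **Specimen dish:** my last check on it failed because no bright area was found there. I think the arm or its shadow was covering it. The zero offset printed for the dish reused its starting pixel, so it proves nothing. The dish was upright in its place when I was about to grip the eyepiece, and nothing was commanded near it after that.
- **Eyepiece height:** the arm stopped about 1.3 mm lower than expected when it set the eyepiece down, probably from slipping slightly in the grip. The pictures show it standing upright in its recess.

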